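# Set a sprung stop screw over a setting block

### The job

Take the hex driver from its stand, seat it in the stop screw on the bridge and turn the screw down (clockwise from above) until the brass setting block beneath it just drags: sliding the block along its slideway should take about 5 N, instead of the 1 to 2 N it takes when free. Never screw the nose down hard on the block; back it off if it is too tight. Finish by slowly sliding the block a centimetre or so under the set screw with the fingers to prove the drag, then leave the block lying in the slideway under the screw and the driver standing in the screw, and disturb nothing else.

Things in the scene. Friction and masses are not known exactly. Their poses are not given: they have to be found in the camera images.
- slideway: Fixed steel slideway on the table, 44 x 120 x 12 mm: a 5 mm floor between two fences 7 mm wide and 12 mm high (channel 28 mm wide). Origin on the table top under its centre; the channel runs along its y axis, z up.
- bridge: Fixed aluminium bridge across the middle of the slideway; its origin and axes are those of the slideway. Posts at x = +-32 mm (12 mm thick, 36 mm along y) on feet that reach to x = +-56 mm; cross bar with its top at z = 56 mm (bolt heads to 63 mm). It carries the stop screw upright on its z axis, with a sprung brass nose that points down at the block.
- nut (a point): Fixed brass nut on the cross bar in which the stop screw turns; point on the screw's axis, 61 mm above the table; z up. One clockwise turn (seen from above) sinks the screw with its head and nose by 8 mm, 12 mm at most from its highest place. The thread holds by friction; it takes about 0.06 N m to turn.
- socket (a point): Mouth centre of the hex socket in the stop screw's head (26 mm across, 16 mm high, top 84 to 86 mm above the table at first). 13 mm across flats, 13 mm deep; flats face 0, 60, 120.. degrees from the x axis; the axes turn with the screw. The free nose lies 56 mm below this point, but +-2 mm from start to start, not measured: 1 to 7 mm above the block at first. It gives 4 N per mm.
- block: Loose brass-coloured setting block, a bar 26 x 190 x 20 mm (x, y, z), about 0.26 kg, lying in the slideway with its ends sticking out; at the start its middle is within 12 mm of the screw axis. Origin at the centre of its underside, 5 mm above the table. Friction on slideway and nose about 0.6, times 0.8 to 1.2 from start to start; fingers that bear down on it add to its drag.
- driver: Loose stubby hex driver, upright, bit down, 88 mm long, 0.09 kg; origin at the bit's tip, z up. Bit 12 mm across flats, 30 mm long, tip tapered over 4 mm, flats facing 0, 60, 120.. degrees from its x axis; round grey handle, 26 mm in diameter, z = 30 to 88 mm. At first it hangs by its handle in the stand. In the socket it stands by itself, its tip on the socket's floor.
- driver_tip (a point): Tip of the driver's bit, the same point as the driver's origin; axes of the driver.
- stand: Fixed black block 56 x 56 x 35 mm with a 17 mm hole through its middle, in which the driver stands; origin at the centre of its underside on the table.
- kapton_roll: Bystander: roll of amber tape lying flat, 60 mm in diameter, 16 mm high; origin under its centre.
- ipa_bottle: Bystander: amber dropper bottle, 39 mm in diameter, 108 mm high; origin under its centre.
- clear_box: Bystander: clear flat box, 59 x 71 x 22 mm; origin under its centre.
- bubble_level: Bystander: round bubble level, 30 mm in diameter, 9 mm high; origin under its centre.
- lens_cap: Bystander: black lens cap, 33 mm in diameter, 13 mm high; origin under its centre.
- tip_box_1: Bystander: small grey box with a clear lid, 45 x 62 x 16 mm; origin under its centre.

How it is judged (in metres and radians):
On the way, in this order (a step that is already met when the one before it is completed fails the run):
1. the driver's bit is seated in the screw's socket, at least 9 mm deep (z of driver_tip in the frame of socket below -0.009 m and horizontal distance between driver_tip and socket below 0.004 m and angle between driver's own z axis and vertical below 0.15 rad), for 0.2 s.
2. the fingers slide the block while the screw's nose presses on it with 0.8 to 7.5 N (contact force between bridge and block between 0.8 and 7.5 N and contact force between the fingers and block above 0.5 N and linear speed of block above 0.002 m/s), for 0.1 s.
At the end, for the whole second after the job is handed in: The block rests flat in the slideway under the screw, the nose pressing on it with 0.8 to 7.5 N; the driver stands at rest in the socket, at least 9 mm deep, within 4 mm of its axis and 0.15 rad of upright (all of step 1 and contact force between bridge and block between 0.8 and 7.5 N and angle between block's own z axis and vertical below 0.05 rad and angle between the y axis of block and the y axis of slideway, either way round below 0.05 rad and z of block in the frame of slideway below 0.007 m and x of block in the frame of slideway between -0.003 and 0.003 m and linear speed of block below 0.005 m/s and linear speed of driver below 0.02 m/s); the robot touches nothing.
It fails at once if the nose presses on the block with more than 14.0 N (contact force between bridge and block above 14 N).
It fails at once if a bystander is moved more than 20 mm (distance of any of kapton_roll, ipa_bottle, clear_box, bubble_level, lens_cap, tip_box_1 from where it was at the start of the episode above 0.02 m).
It also fails if it takes over 72 s, if anything falls off the work surface, if the arm or the gripper's body presses on something with over 40 N, if the wrist force passes 120 N, or if a joint passes its speed limit or range.

### The arm

A 6-joint arm with a two-finger parallel gripper is mounted at the origin on a cart in front of the work surface, level with it; the furniture and walls round the work are solid. World frame = base frame: x ahead of the robot, y to its left, z up, the work surface at z = 0. Lengths are in m, angles in degrees, forces in N, time in s.
With the tool pointing down it reaches from about 0.35 to 0.925 m from the base axis. Payload 6.4 kg.
Tool frame: the origin (TCP) lies between the finger pads; the fingertips stand 25 mm ahead of it and the grasp point (between the pads) lies 6 mm ahead of it; z points along the fingers, x is the direction in which the jaws open and shut, and the axes are right-handed (so a half turn about z gives the same grasp; the last joint's range is limited). The gripper opens to 94 mm and grips with 3 to 60 N. Pads are 16 mm wide; open, the fingers measure 119 mm over their backs; the gripper's body (75 mm by 177 mm) begins 78 mm behind the grasp point.
Start: joints at [-79.59, 14.043, 89.255, -0, 76.702, -9.975], TCP at [0.226, -0.609, 0.23] pointing down, gripper open.
Joint ranges: [-179.41, 179.41], [-58.25, 129.5], [7.25, 145.43], [-54.29, 234.29], [11.92, 165.04], [-157.13, 157.13]. Speed limits (degrees/s): [147.25, 147.25, 180, 180, 180, 180].

### API

Orientations are given as a 3x3 rotation matrix whose columns are the frame's x, y, z axes.
In Python, from station import bot gives the robot as it stands. The module is installed in compiled form; this text tells all that it offers.
- The arm moves only by the shell command python3 -m handwheel 'ROWS'. ROWS is JSON, a list of rows, each a list of 5 numbers: the closure in counts, from 0 (fully open) to 255 (shut), then the shift along the world's x, y, z in mm, then the turn about the world's z in rad. A call has 1 to 12 rows; each row is the pose to reach, as a shift and turn from the pose measured when the call began; what a row does not reach only later rows make up. A row lasts 1/10 s, in which the tool goes at most 50 mm and 8.59 degrees, less where a joint would pass 70% of its speed; a pose out of reach is approached as far as the arm can. A call with a gripper value outside its range is refused whole. The fingers move at their own pace and stop on an object; the grip force is fixed at half the most. Time passes only in rows, so rows that repeat a pose let the fingers close. It gives the time, the measured TCP pose, the force and the opening at its end, in the units of the state.
- bot.get_state(): the state, without advancing time (a new reading comes with each control period).
- bot.capture(name): name is "side" or "top" or "wrist"; returns the picture (384x512x3 uint8, red, green, blue); there is no depth.
- bot.camera_params(name): a dict with "camera_matrix" (3x3 intrinsics, pixels), "R" (3x3) and "t" (3): a world point X has camera coordinates R X + t; the wrist camera has in their place "hand_eye" (4x4, takes a point from camera to tool coordinates, whose origin is the TCP and whose axes are the tool frame's). Camera axes: x right, y down, z forward; pixel columns grow to the right and rows downward; lengths in m; the calibration is good to about 2 mm. A picture is of the moment at which its call begins: read the wrist's pose just before it. camera_params takes no time and is no camera call.
- bot.finish_job(): hands the job in, once; it reports no verdict.
The state is a dict: "time": time; "qpos": joint angles; "joint_velocities": joint speeds; "tau": joint torques, N m; "tool_pos": TCP position; "orientation": TCP orientation; "contact_force": force on the tool from outside, world axes, zero at the start; "wrist_torque": the same for the moment, N m; "finger_gap": opening from 0.0 (shut) to 1.0 (fully open).
Only numpy, scipy, OpenCV 4.12 (cv2) and the standard library are available. Lean on these libraries where they do the work, as an engineer would, in place of code of your own. Each camera call takes 0.05 s, during which the arm holds its last target.

## Working session

There is one attempt and no reset: what is moved stays moved. The work goes in short steps, Python scripts to look and compute and a shell command to move; the robot and the scene stay as the last step left them, time stands still between calls to the robot, and variables do not carry over. Pictures are saved under pics/ and viewed, and the job is handed in when it is done.

```bash
mkdir -p pics; python3 - <<'E'
from station import bot
import cv2,json,numpy as np
np.set_printoptions(precision=4,suppress=True)
print(bot.get_state())
for n in("side","top","wrist"):
    im=bot.capture(n);cv2.imwrite(f"pics/{n}0.png",im[:,:,::-1])
    print(n,bot.camera_params(n))
E
```

```text
{'time': 0.0, 'qpos': array([-79.5914,  14.0838,  89.325 ,   0.    ,  76.7018,  -9.9739]), 'joint_velocities': array([ 0.029 ,  0.0281, -0.0419,  0.0145,  0.0782, -0.0384]), 'tau': array([ -0.0006, -41.5834, -31.4603,   0.0685,   0.0332,  -0.0002]), 'tool_pos': array([ 0.2263, -0.6087,  0.2293]), 'orientation': array([[ 0.3483, -0.9374, -0.0003],
       [-0.9374, -0.3483,  0.0019],
       [-0.0019, -0.0003, -1.    ]]), 'contact_force': array([ 0.2895, -0.4504,  0.2345]), 'wrist_torque': array([-0.0433,  0.0249,  0.024 ]), 'finger_gap': 0.9990903413515883}
side {'camera_matrix': array([[407.3386,   0.    , 258.0711],
       [  0.    , 407.3386, 188.8216],
       [  0.    ,   0.    ,   1.    ]]), 'R': array([[-0.8707, -0.4917, -0.0014],
       [-0.3092,  0.5497, -0.776 ],
       [ 0.3823, -0.6753, -0.6308]]), 't': array([0.4041, 0.2822, 1.0058])}
top {'camera_matrix': array([[402.49  ,   0.    , 254.9896],
       [  0.    , 402.49  , 188.529 ],
       [  0.    ,   0.    ,   1.    ]]), 'R': array([[ 0.0163, -0.9995,  0.0275],
       [-0.9888, -0.0203, -0.148 ],
       [ 0.1484, -0.0248, -0.9886]]), 't': array([-0.1086,  0.5197,  1.1803])}
wrist {'camera_matrix': array([[303.8567,   0.    , 255.5222],
       [  0.    , 303.8567, 183.9476],
       [  0.    ,   0.    ,   1.    ]]), 'hand_eye': array([[ 1.    ,  0.0006, -0.0006,  0.0003],
       [-0.0004,  0.9595,  0.2817, -0.082 ],
       [ 0.0008, -0.2817,  0.9595, -0.154 ],
       [ 0.    ,  0.    ,  0.    ,  1.    ]])}
```

View pics/side0.png

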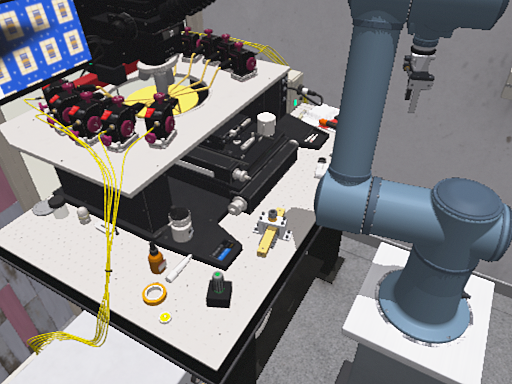

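View pics/top0.png

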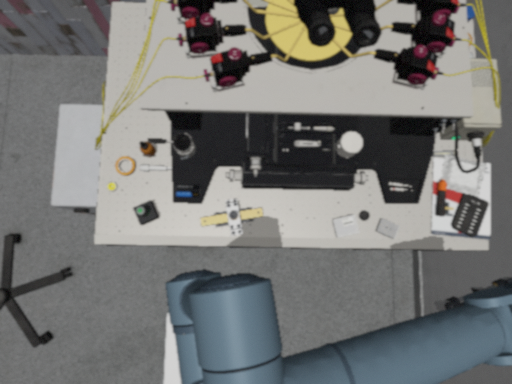

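View pics/wrist0.png

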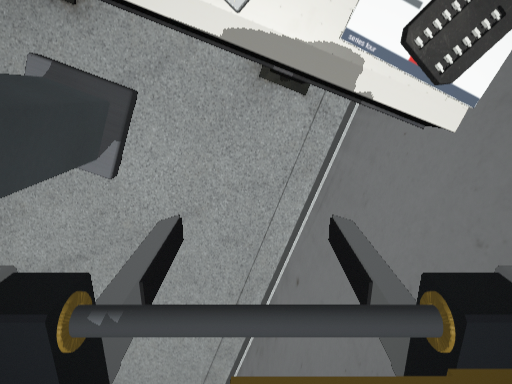

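```bash
cat > h.py <<'E'
import numpy as np,cv2
from station import bot
np.set_printoptions(precision=4,suppress=True)
def ray(cam,uv,st=None):
    p=bot.camera_params(cam);K=np.array(p['camera_matrix']);d=np.linalg.inv(K)@np.array([uv[0],uv[1],1.])
    if cam=='wrist':
        H=np.array(p['hand_eye']);R=np.array(st['orientation']);T=np.array(st['tool_pos'])
        return T+R@H[:3,3],R@H[:3,:3]@d
    R=np.array(p['R']);t=np.array(p['t']);return -R.T@t,R.T@d
def atz(cam,uv,z,st=None):
    o,d=ray(cam,uv,st);return o+d*(z-o[2])/d[2]
def proj(cam,X,st=None):
    p=bot.camera_params(cam);K=np.array(p['camera_matrix']);X=np.asarray(X,float)
    if cam=='wrist':
        H=np.array(p['hand_eye']);R=np.array(st['orientation']);T=np.array(st['tool_pos'])
        c=H[:3,:3].T@(R.T@(X-T)-H[:3,3])
    else: c=np.array(p['R'])@X+np.array(p['t'])
    q=K@c;return q[:2]/q[2]
def crop(src,dst,x,y,w,h,s):
    im=cv2.imread(src)[y:y+h,x:x+w];cv2.imwrite(dst,cv2.resize(im,None,fx=s,fy=s,interpolation=cv2.INTER_CUBIC))
E
python3 - <<'E'
from h import *
crop('pics/top0.png','pics/t1.png',120,180,160,70,5)
crop('pics/side0.png','pics/s1.png',190,190,120,120,5)
E
```

```text
(no output)
```

View pics/t1.png

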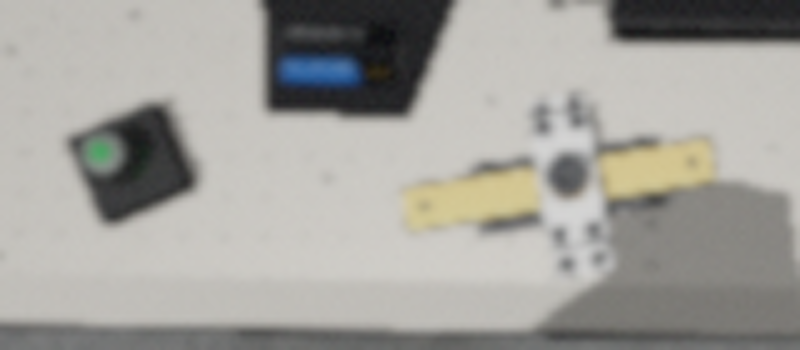

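View pics/s1.png

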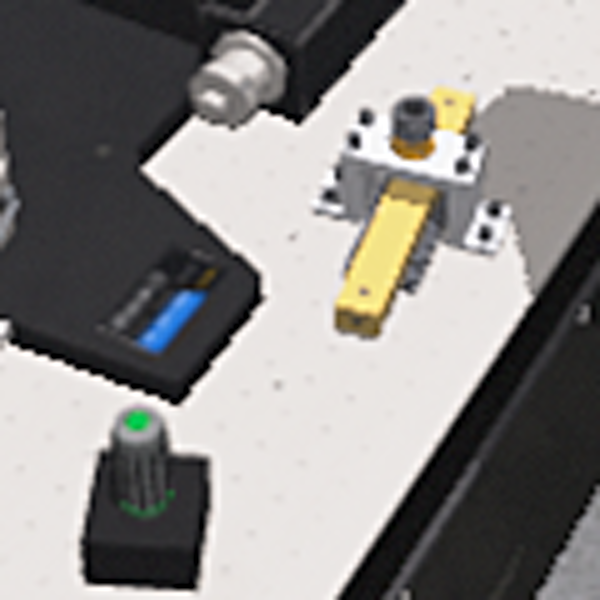

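```bash
python3 - <<'E'
from h import *
print('cap',atz('top',(139.6,209.8),.093),atz('side',(217.4,273.6),.093))
print('head',atz('top',(233.2,214),.085),atz('side',(272.2,210.2),.085))
c=lambda u,v:(120+u/5-.4,180+v/5-.4)
for q in((402,188),(412,230),(711,138),(718,178),(425,205),(692,161)):print(q,atz('top',c(*q),.025))
for q in((68,142),(160,100),(198,185),(108,222)):print('stand',q,atz('top',c(*q),.035))
E
```

```text
cap [0.4456 0.2308 0.093 ] [0.4435 0.2311 0.093 ]
head [ 0.4393 -0.0361  0.085 ] [ 0.4392 -0.037   0.085 ]
(402, 188) [0.4328 0.0657 0.025 ]
(412, 230) [0.4075 0.0587 0.025 ]
(711, 138) [ 0.4668 -0.1211  0.025 ]
(718, 178) [ 0.4424 -0.1257  0.025 ]
(425, 205) [0.4228 0.0514 0.025 ]
(692, 161) [ 0.4525 -0.1097  0.025 ]
stand (68, 142) [0.4559 0.2652 0.035 ]
stand (160, 100) [0.4823 0.2117 0.035 ]
stand (198, 185) [0.4316 0.1864 0.035 ]
stand (108, 222) [0.4085 0.2386 0.035 ]
```

```bash
python3 -m handwheel '[[0,18,47,0,0.14],[0,36,95,0,0.28],[0,54,143,0,0.43],[0,72,191,0,0.58],[0,90,239,0,0.73],[0,108,287,0,0.88],[0,126,335,0,1.03],[0,144,383,0,1.18],[0,162,431,0,1.33],[0,180,479,0,1.48],[0,198,527,0,1.63],[0,213,573,-10,1.78]]'
python3 - <<'E'
from h import *
st=bot.get_state();im=bot.capture('wrist');cv2.imwrite('pics/w1.png',im[:,:,::-1])
print(st['time'],st['tool_pos'],st['qpos'],st['orientation'][:,0]);print(proj('wrist',(.4393,-.0365,.085),st))
st2=bot.get_state();print(st2['tool_pos'])
E
```

```text
time: 1.35
tool_pos: [0.4363, -0.0458, 0.2227]
orientation: [[0.841, 0.541, 0.002], [0.541, -0.841, -0.002], [0.0, 0.002, -1.0]]
contact_force: [0.2, -0.8, -0.2]
finger_gap: 1.0
1.35 [ 0.4363 -0.0458  0.2227] [-20.8237 -15.6122 119.4258  -0.0581  76.0688 -53.534 ] [0.8413 0.5406 0.0004]
[263.3361 174.4765]
[ 0.4363 -0.0393  0.2205]
```

View pics/w1.png

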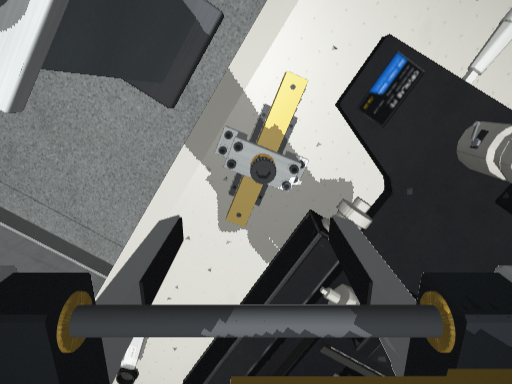

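```bash
python3 - <<'E'
from h import *
st=bot.get_state();im=bot.capture('wrist');cv2.imwrite('pics/w2.png',im[:,:,::-1])
print(st['time'],st['tool_pos'],st['orientation'][:,0]);np.savez('st2.npz',**st)
u,v=proj('wrist',(.4393,-.0365,.085),st);print(u,v)
crop('pics/w2.png','pics/w2c.png',int(u)-30,int(v)-30,60,60,10)
E
```

```text
1.4 [ 0.4363 -0.0393  0.2205] [0.8348 0.5506 0.0011]
259.77427617589893 181.17656588356252
```

View pics/w2c.png

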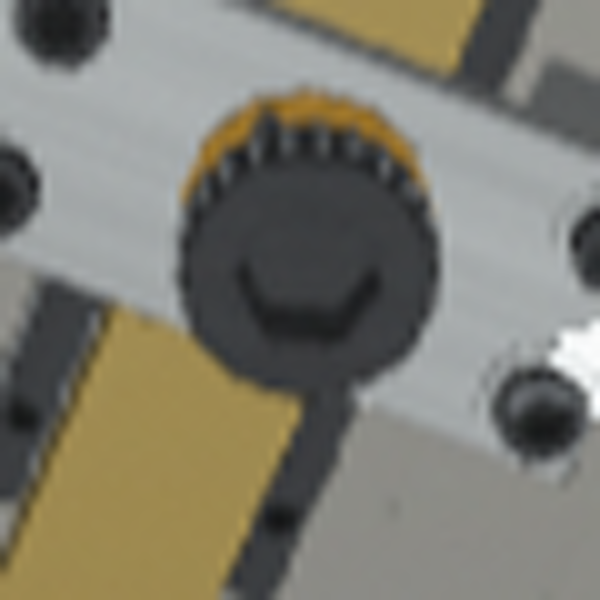

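```bash
python3 - <<'E'
from h import *
st=dict(np.load('st2.npz'))
im=cv2.imread('pics/w2.png');g=cv2.cvtColor(im,cv2.COLOR_BGR2GRAY)
# rectify plane z=.085 about centre, 0.1mm/px, image x=world x, y=-world y
def rect(g,c,z,half=.018,n=600):
    xs=np.linspace(-half,half,n);X,Y=np.meshgrid(xs,-xs)
    pts=np.stack([X+c[0],Y+c[1],np.full_like(X,z)],-1).reshape(-1,3)
    p=bot.camera_params('wrist');K=p['camera_matrix'];H=p['hand_eye']
    cc=((pts-st['tool_pos'])@st['orientation']-H[:3,3])@H[:3,:3];q=cc@np.array(K).T;q=q[:,:2]/q[:,2:]
    m=q.reshape(n,n,2).astype(np.float32);return cv2.remap(g,m[...,0],m[...,1],cv2.INTER_CUBIC)
r=rect(g,(.4393,-.0365),.085)
r=np.clip((r.astype(float)-15)*3.5,0,255).astype(np.uint8)
cv2.circle(r,(300,300),4,255,-1)
cv2.imwrite('pics/r2.png',r)
u0,v0=259-30,181-30
for q in ((240,270),(265,328),(328,325),(380,270),(310,262)):
    print(atz('wrist',(u0+q[0]/10-.45,v0+q[1]/10-.45),.085,st))
E
```

```text
[ 0.4313 -0.0373  0.085 ]
[ 0.4366 -0.0409  0.085 ]
[ 0.4417 -0.0372  0.085 ]
[ 0.4428 -0.0297  0.085 ]
[ 0.4366 -0.0328  0.085 ]
```

View pics/r2.png

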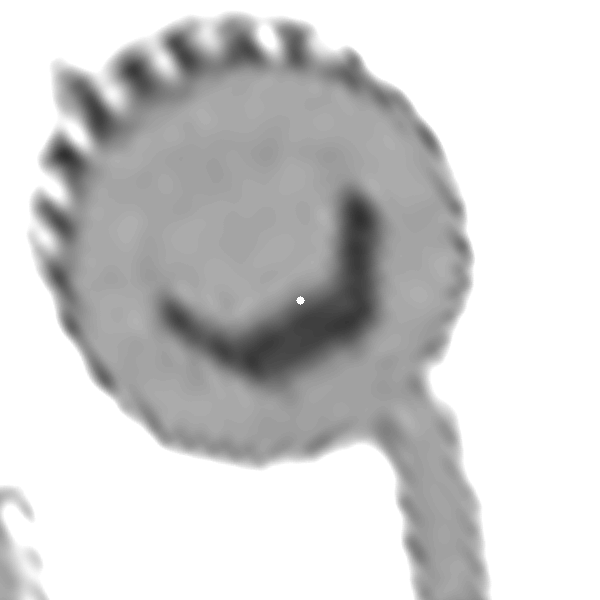

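```bash
python3 -m handwheel '[[0,0,25,0,0.14],[0,2,50,0,0.28],[0,4,75,0,0.42],[0,5,100,0,0.56],[0,6,125,0,0.7],[0,7,150,0,0.84],[0,8,175,0,0.98],[0,8,205,0,1.12],[0,8,230,0,1.26],[0,8,260,0,1.4],[0,8,270,0,1.54],[0,8,270,0,1.6]]'
python3 -m handwheel '[[0,0,0,0,0],[0,0,0,0,0]]'
python3 - <<'E'
from h import *
st=bot.get_state();im=bot.capture('wrist');cv2.imwrite('pics/w3.png',im[:,:,::-1])
print(st['time'],st['tool_pos'],st['qpos'],np.degrees(np.arctan2(*st['orientation'][1::-1,0])));np.savez('st3.npz',**st)
u,v=proj('wrist',(.4445,.231,.093),st);print(u,v)
crop('pics/w3.png','pics/w3c.png',int(u)-40,int(v)-40,80,80,7)
E
```

```text
time: 2.65
tool_pos: [0.4435, 0.2279, 0.2203]
orientation: [[-0.572, 0.82, -0.002], [0.82, 0.572, -0.003], [-0.002, -0.003, -1.0]]
contact_force: [0.1, -0.7, 0.0]
finger_gap: 1.001
time: 2.85
tool_pos: [0.4436, 0.2273, 0.2202]
orientation: [[-0.57, 0.822, -0.002], [0.822, 0.57, -0.003], [-0.002, -0.003, -1.0]]
contact_force: [0.2, -1.0, 0.6]
finger_gap: 0.999
2.85 [0.4436 0.2273 0.2202] [  14.1601   -6.0188  111.5178   -0.1674   74.6538 -110.5503] 124.75511676948727
258.3190930022252 187.3109667140961
```

View pics/w3c.png

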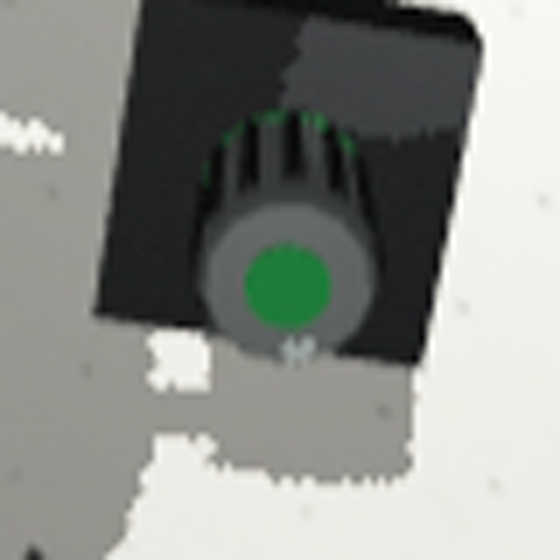

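View pics/w3.png

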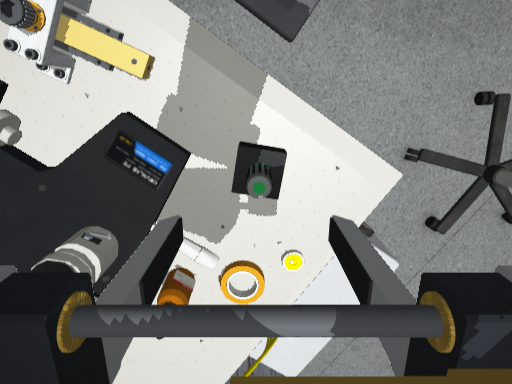

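```bash
python3 - <<'E'
from h import *
st=dict(np.load('st3.npz'))
for n,uv in(('cap',(258.7,187.6)),('mark',(218+300/7-.5,147+350/7-.5))):print(n,atz('wrist',uv,.093,st))
print('bottle',atz('top',(148,150),.108),atz('top',(148,150),.05),'wrist top',atz('wrist',(180,282),.1,st),'tape',atz('top',(125,165),.016))
E
python3 -m handwheel '[[119,1,4,-40,0],[119,1,4,-85,0],[119,1,4,-120,0],[119,1,4,-140,0],[119,1,4,-147,0],[119,1,4,-147,0]]'
python3 - <<'E'
from h import *
st=bot.get_state();im=bot.capture('wrist');cv2.imwrite('pics/w4.png',im[:,:,::-1]);print(st['tool_pos'],st['contact_force'],st['finger_gap'])
E
```

```text
cap [0.4445 0.2315 0.093 ]
mark [0.451 0.238 0.093]
bottle [0.6174 0.2129 0.108 ] [0.6315 0.2273 0.05  ] wrist top [0.5734 0.2218 0.1   ] tape [0.5906 0.3037 0.016 ]
time: 3.5
tool_pos: [0.4443, 0.2308, 0.0727]
orientation: [[-0.569, 0.822, -0.003], [0.822, 0.569, -0.004], [-0.001, -0.005, -1.0]]
contact_force: [0.2, -0.1, 0.1]
finger_gap: 0.544
[0.4443 0.2308 0.0727] [ 0.1704 -0.0911  0.1281] 0.5435947942633963
```

View pics/w4.png

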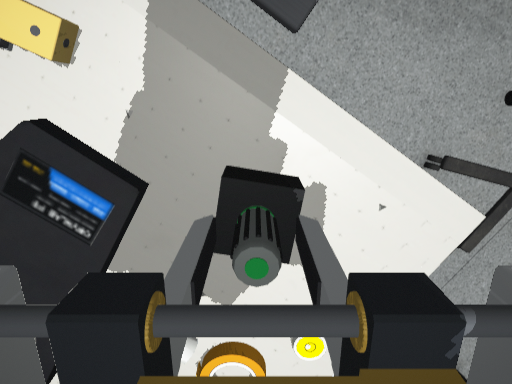

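```bash
python3 -m handwheel '[[255,0,0,0,0],[255,0,0,0,0],[255,0,0,0,0],[255,0,0,0,0],[255,0,0,0,0]]'
```

```text
time: 4.05
tool_pos: [0.4457, 0.2314, 0.0746]
orientation: [[-0.57, 0.822, 0.0], [0.822, 0.569, -0.003], [-0.002, -0.001, -1.0]]
contact_force: [-0.4, -0.4, 3.6]
finger_gap: 0.268
```

```bash
python3 -m handwheel '[[255,0,0,20,0],[255,0,0,50,0],[255,0,0,90,0],[255,0,-30,130,0],[255,-1,-70,137,0],[255,-2,-110,137,0],[255,-3,-150,137,0],[255,-4,-190,137,0],[255,-5,-230,137,0],[255,-6,-255,137,0],[255,-6,-267,137,0],[255,-6,-267,137,0]]'
python3 -m handwheel '[[255,0,0,0,0],[255,0,0,0,0],[255,0,0,0,0]]'
python3 - <<'E'
from h import *
st=bot.get_state();im=bot.capture('wrist');cv2.imwrite('pics/w5.png',im[:,:,::-1]);cv2.imwrite('pics/s5.png',bot.capture('side')[:,:,::-1])
print(st['time'],st['tool_pos'],st['qpos'],st['contact_force'],st['finger_gap']);np.savez('st5.npz',**st)
u,v=proj('wrist',(.4393,-.0365,.085),st);print(u,v)
crop('pics/w5.png','pics/w5c.png',int(u)-40,int(v)-40,80,100,6)
E
```

```text
time: 5.25
tool_pos: [0.4396, -0.0363, 0.2114]
orientation: [[-0.568, 0.823, -0.0], [0.823, 0.568, -0.002], [-0.002, -0.002, -1.0]]
contact_force: [0.5, 0.9, -0.7]
finger_gap: 0.27
time: 5.55
tool_pos: [0.4396, -0.0353, 0.2113]
orientation: [[-0.569, 0.822, -0.0], [0.822, 0.569, -0.002], [-0.002, -0.002, -1.0]]
contact_force: [0.5, 0.5, -1.2]
finger_gap: 0.266
5.55 [ 0.4396 -0.0353  0.2113] [ -19.3129  -14.4577  119.7294   -0.1303   74.7124 -143.9607] [ 0.503   0.5022 -1.2063] 0.26580982164172473
254.86613648586564 183.60478577652705
```

View pics/w5c.png

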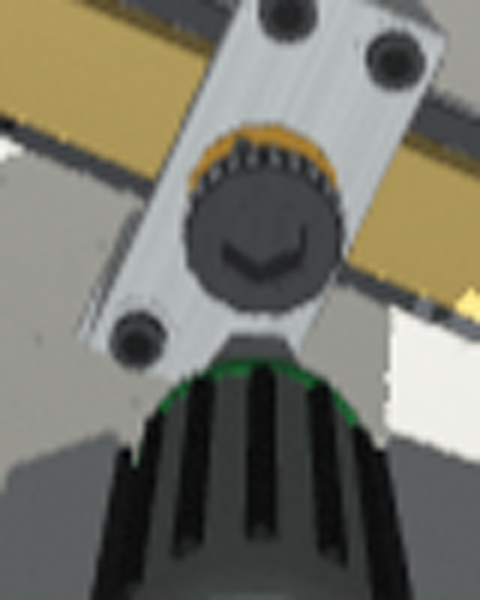

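View pics/w5.png

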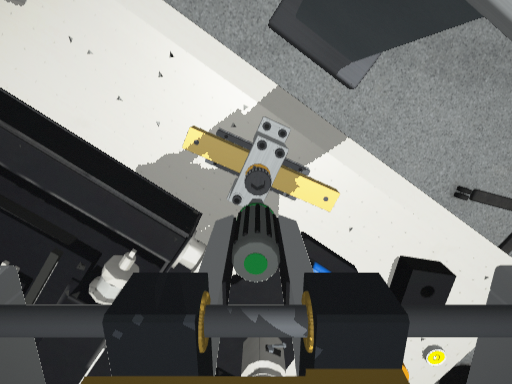

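```bash
python3 - <<'E'
from h import *
st=dict(np.load('st5.npz'))
u,v=proj('wrist',(.4393,-.0365,.085),st);u0,v0=int(u)-40,int(v)-40
im=cv2.imread('pics/w5.png')[v0:v0+90,u0:u0+80]
s=7;im=cv2.resize(im,None,fx=s,fy=s,interpolation=cv2.INTER_CUBIC).astype(float)
im=np.clip(im*1.6,0,255).astype(np.uint8)
def dr(X,col):
    q=proj('wrist',X,st);cv2.circle(im,(int((q[0]-u0+.5)*s),int((q[1]-v0+.5)*s)),2,col,-1)
T=st['tool_pos'];R=st['orientation']
# socket model at candidate
c=np.array([.4377,-.0343])
for z,r in((.085,.013),):
    for a in np.radians(np.arange(0,360,10)):dr((c[0]+r*np.cos(a),c[1]+r*np.sin(a),z),(0,0,255))
for k in range(6):
    a=np.radians(30+60*k);dr((c[0]+.0075*np.cos(a),c[1]+.0075*np.sin(a),.085),(0,255,255))
for yaw in (35,):
  for off in (0,):
    P=T+R@np.array([0,off,0]);
    for k in range(6):
        a=np.radians(yaw+30+60*k)
        for zz,r in((.0696,.0055),(.0656,.0069)):
            dr((P[0]+r*np.cos(a),P[1]+r*np.sin(a),P[2]-zz),(255,0,255))
cv2.imwrite('pics/o5.png',im)
E
```

```text
(no output)
```

View pics/o5.png

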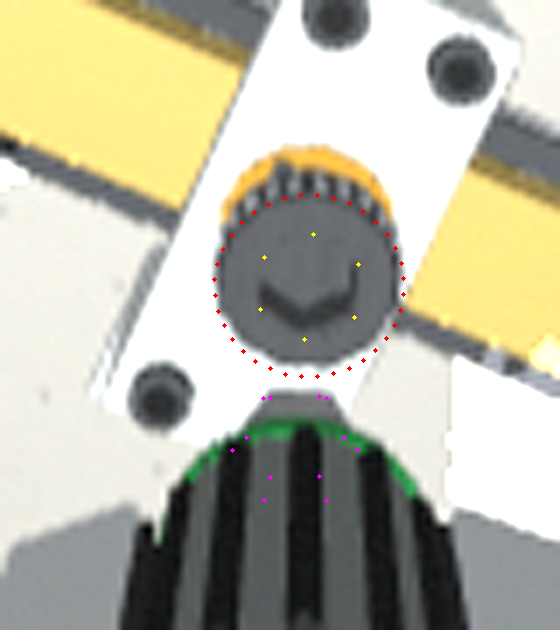

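```bash
python3 -c "
from h import *
crop('pics/s5.png','pics/s5c.png',210,160,110,110,5)"
```

```text
(no output)
```

View pics/s5c.png

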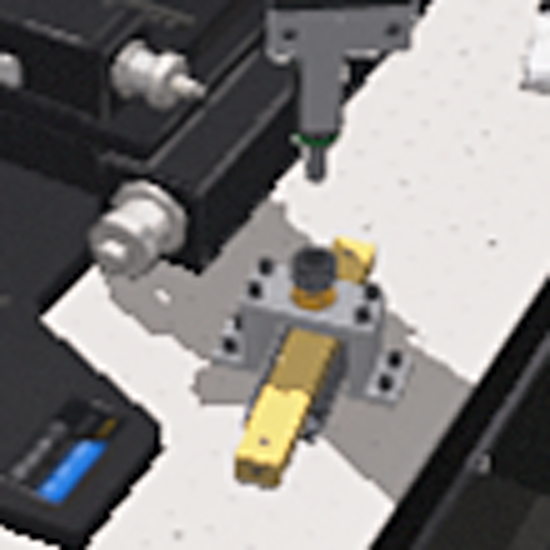

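```bash
python3 -m handwheel '[[255,0,0,0,-0.14],[255,-0.7,0.4,-10,-0.28],[255,-1.5,0.9,-20,-0.42],[255,-1.5,0.9,-30,-0.56],[255,-1.5,0.9,-41,-0.606],[255,-1.5,0.9,-41,-0.606],[255,-1.5,0.9,-41,-0.606]]'
cat > ov.py <<'E'
from h import *
import sys
def overlay(name,c,zh=.085,syaw=0,dyaw=0,tipoff=(0,0),ln=.0696,s=7):
    st=bot.get_state();raw=bot.capture('wrist');np.savez(f'{name}.npz',**st)
    cv2.imwrite(f'pics/{name}_raw.png',raw[:,:,::-1])
    u,v=proj('wrist',(*c,zh),st);u0,v0=int(u)-45,int(v)-40
    im=raw[v0:v0+85,u0:u0+90,::-1];im=cv2.resize(im,None,fx=s,fy=s,interpolation=cv2.INTER_CUBIC).astype(float)
    im=np.clip(im*1.7,0,255).astype(np.uint8);im=np.ascontiguousarray(im)
    def dr(X,col):
        q=proj('wrist',X,st);cv2.circle(im,(int((q[0]-u0+.5)*s),int((q[1]-v0+.5)*s)),2,col,-1)
    for a in np.radians(np.arange(0,360,10)):dr((c[0]+.013*np.cos(a),c[1]+.013*np.sin(a),zh),(0,0,255))
    for k in range(6):
        a=np.radians(syaw+30+60*k);dr((c[0]+.0075*np.cos(a),c[1]+.0075*np.sin(a),zh),(0,255,255))
    P=st['tool_pos']+st['orientation']@np.array([*tipoff,ln])
    for k in range(6):
        a=np.radians(dyaw+30+60*k)
        for zz,r in((0,.0055),(.004,.0069)):dr((P[0]+r*np.cos(a),P[1]+r*np.sin(a),P[2]+zz),(255,0,255))
    cv2.imwrite(f'pics/{name}.png',im)
    print(st['time'],st['tool_pos'],'yaw',np.degrees(np.arctan2(*st['orientation'][1::-1,0])),'q6',st['qpos'][5],st['contact_force'],st['finger_gap'],'tip',P)
E
python3 -c "
from ov import *
overlay('o6',(.4382,-.0340))"
```

```text
time: 6.35
tool_pos: [0.4382, -0.0345, 0.1705]
orientation: [[-0.0, 1.0, -0.002], [1.0, 0.0, -0.002], [-0.002, -0.002, -1.0]]
contact_force: [-0.4, 0.5, -0.5]
finger_gap: 0.262
6.35 [ 0.4382 -0.0345  0.1705] yaw 90.0268524009107 q6 -109.25002669400963 [-0.3879  0.4636 -0.4838] 0.26166844014859186 tip [ 0.4381 -0.0346  0.1009]
```

View pics/o6.png

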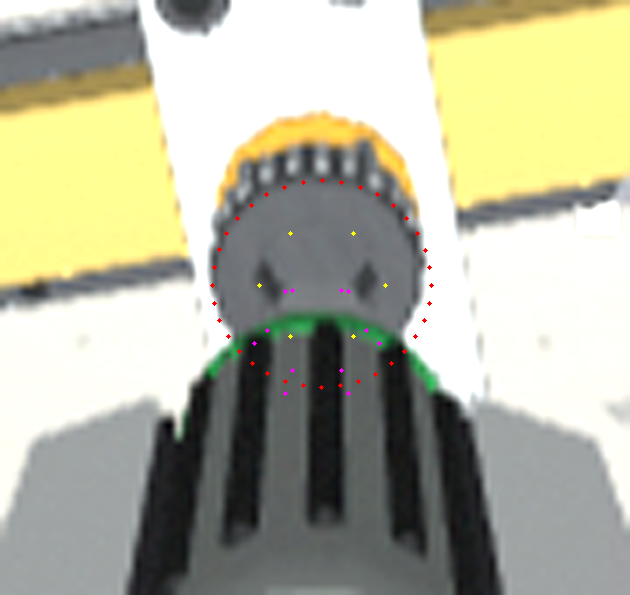

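```bash
python3 -m handwheel '[[255,0,0.2,-7,0],[255,0,0.2,-14,0],[255,0,0.2,-17,0],[255,0,0.2,-18,0],[255,0,0.2,-18,0]]'
```

```text
time: 6.9
tool_pos: [0.4383, -0.0344, 0.1527]
orientation: [[-0.0, 1.0, -0.001], [1.0, 0.0, -0.002], [-0.002, -0.001, -1.0]]
contact_force: [-0.8, -0.6, 0.1]
finger_gap: 0.272
```

```bash
python3 -m handwheel '[[255,0,0,-1.5,0],[255,0,0,-3,0],[255,0,0,-3,0]]'
```

```text
time: 7.2
tool_pos: [0.4383, -0.0344, 0.1495]
orientation: [[-0.0, 1.0, -0.002], [1.0, 0.0, -0.002], [-0.002, -0.002, -1.0]]
contact_force: [-0.2, 0.2, -1.2]
finger_gap: 0.266
```

```bash
python3 -m handwheel '[[255,0,0,-2,0],[255,0,0,-4,0],[255,0,0,-5.5,0],[255,0,0,-5.5,0]]'
```

```text
time: 7.6
tool_pos: [0.4381, -0.0344, 0.1437]
orientation: [[-0.0, 1.0, -0.002], [1.0, 0.0, -0.002], [-0.002, -0.002, -1.0]]
contact_force: [-0.1, 0.9, -1.1]
finger_gap: 0.271
```

```bash
python3 -m handwheel '[[255,0,0,-0.7,0],[255,0,0,-0.7,0]]';python3 -m handwheel '[[255,0,0,-0.7,0],[255,0,0,-0.7,0]]'; python3 -m handwheel '[[255,0,0,-0.7,0],[255,0,0,-0.7,0]]'
```

```text
time: 7.8
tool_pos: [0.4381, -0.0344, 0.143]
orientation: [[-0.0, 1.0, -0.002], [1.0, 0.0, -0.002], [-0.002, -0.002, -1.0]]
contact_force: [1.2, -0.2, -0.8]
finger_gap: 0.267
time: 8.0
tool_pos: [0.4381, -0.0344, 0.1422]
orientation: [[-0.0, 1.0, -0.002], [1.0, 0.0, -0.002], [-0.002, -0.002, -1.0]]
contact_force: [-0.4, 0.5, -0.4]
finger_gap: 0.265
time: 8.2
tool_pos: [0.4381, -0.0344, 0.1414]
orientation: [[-0.0, 1.0, -0.002], [1.0, 0.0, -0.002], [-0.002, -0.002, -1.0]]
contact_force: [0.8, 0.1, -1.1]
finger_gap: 0.27
```

```bash
python3 -m handwheel '[[255,0,0,-0.7,0],[255,0,0,-0.7,0]]';python3 -m handwheel '[[255,0,0,-0.7,0],[255,0,0,-0.7,0]]'
```

```text
time: 8.4
tool_pos: [0.4382, -0.0344, 0.141]
orientation: [[-0.0, 1.0, -0.002], [1.0, 0.0, -0.002], [-0.002, -0.002, -1.0]]
contact_force: [-0.2, 0.6, -0.3]
finger_gap: 0.268
time: 8.6
tool_pos: [0.4384, -0.0345, 0.1408]
orientation: [[-0.0, 1.0, -0.002], [1.0, 0.0, -0.002], [-0.002, -0.002, -1.0]]
contact_force: [-1.4, 1.2, 3.3]
finger_gap: 0.267
```

```bash
python3 -m handwheel '[[255,0,0,0,-0.14],[255,0,0,-0.2,-0.28],[255,0,0,-0.4,-0.42],[255,0,0,-0.6,-0.56],[255,0,0,-0.7,-0.7],[255,0,0,-0.9,-0.84],[255,0,0,-1.1,-0.98],[255,0,0,-1.3,-1.12],[255,0,0,-1.4,-1.26],[255,0,0,-1.6,-1.4],[255,0,0,-1.8,-1.54],[255,0,0,-2,-1.68]]'
python3 -c "
from h import *
s=bot.get_state();print(s['wrist_torque'],s['qpos'][5],s['tool_pos'])"
python3 -m handwheel '[[255,0,0,-0.2,-0.14],[255,0,0,-0.4,-0.28],[255,0,0,-0.6,-0.42],[255,0,0,-0.8,-0.56],[255,0,0,-0.9,-0.68],[255,0,0,-0.9,-0.68]]'
python3 -c "
from h import *
s=bot.get_state();print(s['wrist_torque'],s['qpos'][5],s['tool_pos'])
cv2.imwrite('pics/w7.png',bot.capture('wrist')[:,:,::-1])"
```

```text
time: 9.8
tool_pos: [0.438, -0.0347, 0.1389]
orientation: [[0.993, -0.114, -0.003], [-0.114, -0.993, 0.001], [-0.003, -0.001, -1.0]]
contact_force: [-2.9, -1.8, 4.2]
finger_gap: 0.267
[-0.2114  0.6743  0.0736] -12.8320318818125 [ 0.438  -0.0347  0.1389]
time: 10.4
tool_pos: [0.4378, -0.0346, 0.1381]
orientation: [[0.701, -0.713, -0.003], [-0.713, -0.701, 0.003], [-0.004, -0.0, -1.0]]
contact_force: [-1.9, 0.3, 2.9]
finger_gap: 0.27
[0.1861 0.5498 0.0528] 25.98550563759564 [ 0.4378 -0.0346  0.1381]
```

View pics/w7.png

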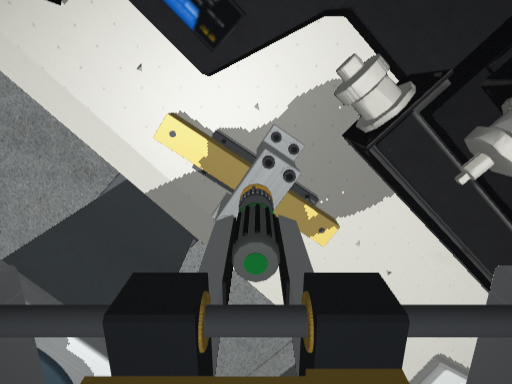

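```bash
python3 - <<'E'
from h import *
st=bot.get_state()
crop('pics/w7.png','pics/w7c.png',140,100,210,150,3.8)
for q in((153,137),(170,113),(172,133),(326,247),(341,226),(321,230)):print(q,atz('wrist',q,.025,st))
E
python3 -m handwheel '[[110,0,0,0,0],[110,0,0,0,0],[110,0,0,10,0],[110,0,0,30,0],[110,0,0,65,0]]'
```

```text
(153, 137) [0.4072 0.0623 0.025 ]
(170, 113) [0.4335 0.065  0.025 ]
(172, 133) [0.4216 0.0527 0.025 ]
(326, 247) [ 0.4428 -0.1256  0.025 ]
(341, 226) [ 0.4677 -0.1191  0.025 ]
(321, 230) [ 0.4515 -0.1087  0.025 ]
time: 10.95
tool_pos: [0.4364, -0.0342, 0.2023]
orientation: [[0.703, -0.711, -0.007], [-0.711, -0.703, 0.004], [-0.008, 0.002, -1.0]]
contact_force: [0.7, -0.0, -0.4]
finger_gap: 0.565
```

View pics/w7c.png

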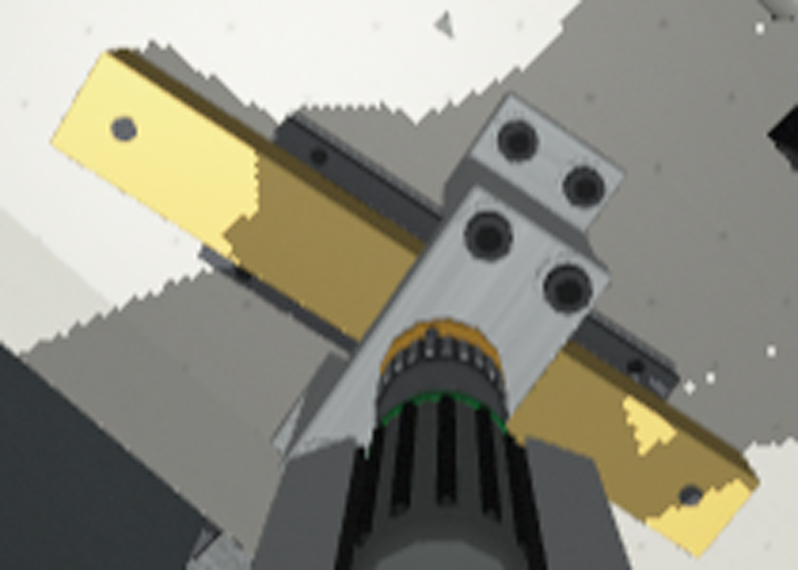

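```bash
python3 -m handwheel '[[255,-4,30,0,0.14],[255,-10,70,0,0.28],[255,-18,105,-20,0.42],[255,-20,117.5,-60,0.56],[255,-20,117.5,-105,0.7],[255,-20,117.5,-140,0.84],[255,-20,117.5,-160,0.976],[255,-20,117.5,-166,0.976],[255,-20,117.5,-166,0.976]]'
python3 - <<'E'
from h import *
st=bot.get_state();im=bot.capture('wrist');cv2.imwrite('pics/w8.png',im[:,:,::-1]);print(st['time'],st['tool_pos'],st['contact_force'],st['qpos'][5])
print(atz('wrist',(256,183),.0,st))
E
```

```text
time: 11.85
tool_pos: [0.4165, 0.0833, 0.0363]
orientation: [[0.983, 0.181, -0.008], [0.181, -0.983, -0.003], [-0.009, 0.002, -1.0]]
contact_force: [-0.7, -0.3, -0.3]
finger_gap: 0.003
11.85 [0.4165 0.0833 0.0363] [-0.7065 -0.3363 -0.2662] -14.214020832740031
[0.4113 0.1097 0.    ]
```

View pics/w8.png

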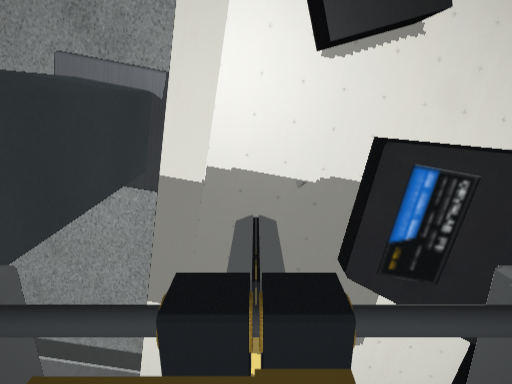

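```bash
for i in 1 2 3; do python3 -m handwheel '[[255,0.5,-2.9,0,0]]' | grep -E 'pos|force'; done; for i in 1 2 3 4 5 6; do python3 -m handwheel '[[255,0.3,-1.5,0,0]]'| grep -E 'pos|force'; done
```

```text
tool_pos: [0.4191, 0.0803, 0.0388]
contact_force: [0.6, 0.8, -1.3]
tool_pos: [0.4209, 0.0771, 0.0402]
contact_force: [0.2, -0.6, 0.5]
tool_pos: [0.4223, 0.0739, 0.0412]
contact_force: [-0.6, 2.8, -1.0]
tool_pos: [0.423, 0.0722, 0.0418]
contact_force: [-0.2, 1.4, -1.0]
tool_pos: [0.4234, 0.0705, 0.0421]
contact_force: [-0.3, 1.2, -1.0]
tool_pos: [0.4237, 0.0689, 0.0421]
contact_force: [-0.5, 1.2, -2.1]
tool_pos: [0.4239, 0.0674, 0.042]
contact_force: [0.7, 1.3, 0.2]
tool_pos: [0.424, 0.0658, 0.0419]
contact_force: [0.3, 1.3, -1.9]
tool_pos: [0.4242, 0.0642, 0.0418]
contact_force: [-0.3, 1.6, -0.3]
```

```bash
python3 -m handwheel '[[255,-1,6,5,0],[110,-1,6,45,0],[110,-1,6,90,0],[110,-1,0,135,0],[110,4,-30,161,0],[110,8,-65,161,0],[110,13.8,-98.8,161,0],[110,13.8,-98.8,161,0],[110,13.8,-98.8,161,0]]'
python3 - <<'E'
from h import *
st=bot.get_state();im=bot.capture('wrist');cv2.imwrite('pics/w9.png',im[:,:,::-1]);print(st['time'],st['tool_pos'],st['contact_force'],st['qpos'][5])
print(proj('wrist',(.438,-.0345,.1565),st))
crop('pics/w9.png','pics/w9c.png',170,150,170,130,4.5)
E
```

```text
time: 13.7
tool_pos: [0.438, -0.0347, 0.2031]
orientation: [[0.984, 0.176, 0.003], [0.176, -0.984, -0.002], [0.002, 0.003, -1.0]]
contact_force: [-0.2, 0.0, -0.8]
finger_gap: 0.566
13.7 [ 0.438  -0.0347  0.2031] [-0.1813  0.0214 -0.7642] -29.422125921247964
[255.7946 215.0243]
```

View pics/w9c.png

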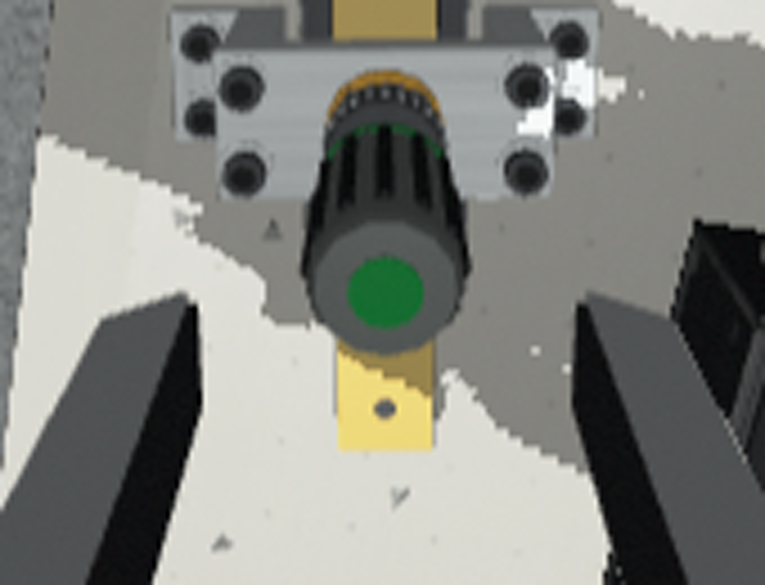

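```bash
python3 -m handwheel '[[110,0,0,-35,0],[110,0,0,-57,0],[110,0,0,-65,0],[255,0,0,-65,0],[255,0,0,-65,0],[255,0,0,-65,0],[255,0,0,-65,0]]'
python3 -m handwheel '[[255,0,0,-0.2,-0.14],[255,0,0,-0.4,-0.28],[255,0,0,-0.6,-0.42],[255,0,0,-0.7,-0.56],[255,0,0,-0.9,-0.7],[255,0,0,-1.1,-0.84],[255,0,0,-1.3,-0.98],[255,0,0,-1.4,-1.12],[255,0,0,-1.6,-1.26],[255,0,0,-1.6,-1.26]]'
python3 -c "
from h import *
s=bot.get_state();print(s['wrist_torque'],s['qpos'][5],s['tool_pos'])"
```

```text
time: 14.45
tool_pos: [0.4385, -0.0342, 0.139]
orientation: [[0.984, 0.177, 0.004], [0.177, -0.984, -0.003], [0.003, 0.004, -1.0]]
contact_force: [-3.6, -1.3, 2.6]
finger_gap: 0.269
time: 15.45
tool_pos: [0.4383, -0.0344, 0.1376]
orientation: [[0.47, -0.883, -0.002], [-0.883, -0.47, -0.005], [0.003, 0.004, -1.0]]
contact_force: [-1.2, -0.9, -1.4]
finger_gap: 0.27
[-0.2044  0.292   0.0053] 42.977133676875965 [ 0.4383 -0.0344  0.1376]
```

```bash
python3 -m handwheel '[[110,0,0,0,0],[110,0,0,0,0],[110,0,0,15,0],[110,0,0,45,0.1],[110,0,0,65,0.2],[255,-5,30,66,0.34],[255,-12,70,66,0.48],[255,-18,105,40,0.62],[255,-20,109,0,0.76],[255,-20,109,-40,0.9],[255,-20,109,-75,1.04],[255,-20,109,-95,1.18]]'
python3 -m handwheel '[[255,0,0,-4,0.08],[255,0,0,-6,0.085],[255,0,0,-6,0.085]]'
python3 -c "
from h import *
s=bot.get_state();print(s['qpos'][5],s['tool_pos'],s['contact_force'],s['orientation'])"
```

```text
time: 16.65
tool_pos: [0.4167, 0.075, 0.0402]
orientation: [[0.994, 0.106, 0.001], [0.106, -0.994, -0.003], [0.0, 0.003, -1.0]]
contact_force: [0.2, 0.2, -0.4]
finger_gap: 0.019
time: 16.95
tool_pos: [0.4172, 0.075, 0.0344]
orientation: [[0.982, 0.189, 0.002], [0.189, -0.982, -0.003], [0.001, 0.004, -1.0]]
contact_force: [0.7, 0.0, 0.0]
finger_gap: 0.004
-15.847003229086267 [0.4172 0.075  0.0344] [0.704  0.029  0.0236] [[ 0.982   0.1887  0.0017]
 [ 0.1887 -0.982  -0.0032]
 [ 0.001   0.0035 -1.    ]]
```

```bash
python3 -m handwheel '[[255,0.6,-3,0,0],[255,1.2,-6,0,0],[255,1.6,-8.5,0,0],[255,1.6,-8.5,0,0]]'| grep -E 'pos|force'; for i in 1 2 3 4 5 6; do python3 -m handwheel '[[255,0.2,-1.2,0,0]]'| grep -E 'pos|force'; done
```

```text
tool_pos: [0.4192, 0.0661, 0.0348]
contact_force: [-0.4, 0.4, -0.2]
tool_pos: [0.4194, 0.0648, 0.0349]
contact_force: [-1.0, 0.6, 0.3]
tool_pos: [0.4197, 0.0635, 0.035]
contact_force: [-0.2, 1.0, 0.5]
tool_pos: [0.4197, 0.0628, 0.0351]
contact_force: [-2.0, 4.5, 1.7]
tool_pos: [0.4196, 0.0621, 0.0351]
contact_force: [-1.2, 4.7, 2.4]
tool_pos: [0.4197, 0.0613, 0.0351]
contact_force: [-0.9, 5.0, 2.3]
tool_pos: [0.4197, 0.0603, 0.0351]
contact_force: [-0.7, 5.7, 2.0]
```

```bash
python3 -m handwheel '[[255,0.2,-1,0.1,0],[255,0.4,-2,0.2,0],[255,0.6,-3,0.3,0],[255,0.8,-4,0.4,0]]'| grep -E 'pos|force'; python3 -m handwheel '[[255,0.2,-1,0.1,0],[255,0.4,-2,0.1,0],[255,0.6,-3,0.1,0],[255,0.8,-4,0.1,0]]'| grep -E 'pos|force'; python3 -m handwheel '[[255,0.2,-1,0,0],[255,0.4,-2,0,0],[255,0.6,-3,0,0]]'| grep -E 'pos|force|time'
```

```text
tool_pos: [0.4203, 0.0561, 0.0353]
contact_force: [0.0, 3.1, -1.6]
tool_pos: [0.4211, 0.052, 0.0353]
contact_force: [-0.2, 2.8, -0.9]
time: 19.05
tool_pos: [0.4217, 0.049, 0.0353]
contact_force: [-1.0, 3.4, -0.3]
```

```bash
python3 -m handwheel '[[255,-1,6,2,0],[110,-1,6,45,0],[110,-1,6,90,0],[110,-1,6,135,0],[110,4,-20,167,0],[110,8,-50,167,0],[110,16.3,-83.4,167,0],[110,16.3,-83.4,167,0],[110,16.3,-83.4,140,0],[110,16.3,-83.4,115,0],[110,16.3,-83.4,103,0],[110,16.3,-83.4,102,0]]'
python3 -c "
from h import *
cv2.imwrite('pics/w10.png',bot.capture('wrist')[:,:,::-1])"
```

```text
time: 20.25
tool_pos: [0.4368, -0.0336, 0.1358]
orientation: [[0.982, 0.186, -0.003], [0.186, -0.982, 0.002], [-0.002, -0.003, -1.0]]
contact_force: [0.3, 0.1, -0.4]
finger_gap: 0.572
```

View pics/w10.png

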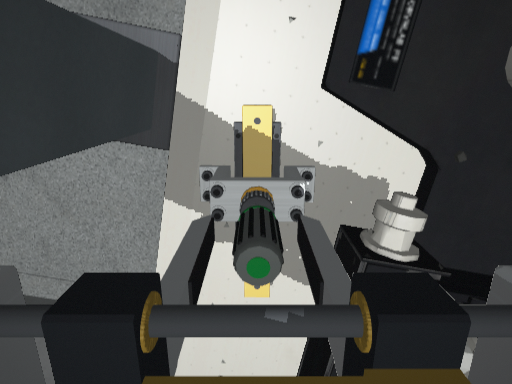

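```bash
python3 -m handwheel '[[110,1.3,-0.9,0,0],[255,1.3,-0.9,0,0],[255,1.3,-0.9,0,0],[255,1.3,-0.9,0,0],[255,1.3,-0.9,0,0]]'
python3 -m handwheel '[[255,0,0,-0.1,-0.12],[255,0,0,-0.3,-0.25],[255,0,0,-0.3,-0.25]]'
python3 -c "
from h import *
s=bot.get_state();print(s['wrist_torque'],s['qpos'][5],np.degrees(np.arctan2(*s['orientation'][1::-1,0])))"
```

```text
time: 20.8
tool_pos: [0.439, -0.0349, 0.1372]
orientation: [[0.982, 0.186, -0.001], [0.186, -0.982, 0.001], [-0.001, -0.001, -1.0]]
contact_force: [-3.7, -0.1, 2.0]
finger_gap: 0.269
time: 21.1
tool_pos: [0.4387, -0.035, 0.137]
orientation: [[0.998, -0.062, -0.002], [-0.062, -0.998, 0.001], [-0.002, -0.001, -1.0]]
contact_force: [-1.7, -0.1, 1.6]
finger_gap: 0.268
[-0.1253  0.4117 -0.0164] -15.87345306689383 -3.5509811615421745
```

```bash
python3 -m handwheel '[[110,0,0,0,0],[110,0,0,0,0],[110,0,0,15,0],[110,0,0,45,0],[110,0,0,65,0.1],[255,-5,30,66,0.2],[255,-12,70,66,0.245],[255,-18,95,35,0.245],[255,-19,95,-10,0.245],[255,-19,95,-55,0.245],[255,-19,95,-88,0.245],[255,-19,95,-101,0.245]]' | grep -E 'pos|gap'
python3 -m handwheel '[[255,0,0,0,0],[255,0.5,-3,-0.5,0],[255,1,-6,-0.5,0],[255,1.3,-8,-0.5,0]]'; for i in 1 2 3 4 ; do python3 -m handwheel '[[255,0.2,-1,0,0],[255,0.4,-2,0,0]]'| grep -E 'pos|force'; done
```

```text
tool_pos: [0.417, 0.0605, 0.0326]
finger_gap: 0.02
time: 22.7
tool_pos: [0.4195, 0.052, 0.0334]
orientation: [[0.983, 0.183, -0.005], [0.183, -0.983, 0.001], [-0.004, -0.002, -1.0]]
contact_force: [0.3, -1.1, -0.2]
finger_gap: 0.006
tool_pos: [0.4207, 0.0496, 0.0342]
contact_force: [-0.2, -0.2, 0.1]
tool_pos: [0.4209, 0.0485, 0.0343]
contact_force: [-0.6, 7.0, 3.1]
tool_pos: [0.421, 0.0475, 0.0343]
contact_force: [-1.1, 6.2, 2.3]
tool_pos: [0.4211, 0.0465, 0.0344]
contact_force: [-0.9, 6.7, 2.4]
```

```bash
for i in 1 2 3; do python3 -m handwheel '[[255,0.2,-1,0.1,0],[255,0.4,-2,0.1,0],[255,0.5,-3,0.1,0]]'| grep -E 'pos|force|time'; done
```

```text
time: 23.8
tool_pos: [0.4213, 0.0443, 0.0344]
contact_force: [-1.3, 6.2, 1.5]
time: 24.1
tool_pos: [0.4215, 0.0421, 0.0344]
contact_force: [-1.3, 5.8, 1.1]
time: 24.4
tool_pos: [0.4218, 0.0399, 0.0345]
contact_force: [0.5, 6.1, 0.3]
```

```bash
python3 -m handwheel '[[255,-0.5,3,0,0],[255,-2,10,5,0],[255,-4,20,40,0],[255,-5,30,90,0],[255,-5,40,140,0],[255,-5,50,180,0],[255,-5,50,180,0],[255,-5,50,180,0]]'
python3 - <<'E'
from h import *
st=bot.get_state()
for n in('wrist','side','top'):cv2.imwrite(f'pics/{n}11.png',bot.capture(n)[:,:,::-1])
crop('pics/side11.png','pics/s11c.png',210,160,110,110,5)
crop('pics/top11.png','pics/t11c.png',80,130,200,110,4)
E
```

```text
time: 25.2
tool_pos: [0.4171, 0.0902, 0.2155]
orientation: [[0.984, 0.181, -0.004], [0.181, -0.983, 0.014], [-0.001, -0.014, -1.0]]
contact_force: [-0.4, 0.6, -0.4]
finger_gap: 0.005
```

View pics/s11c.png

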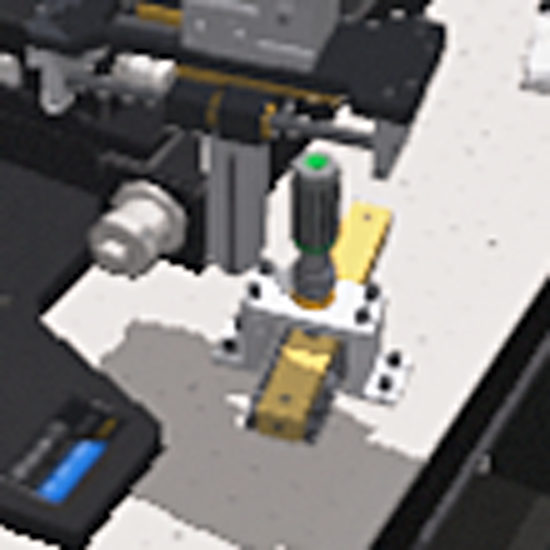

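View pics/wrist11.png

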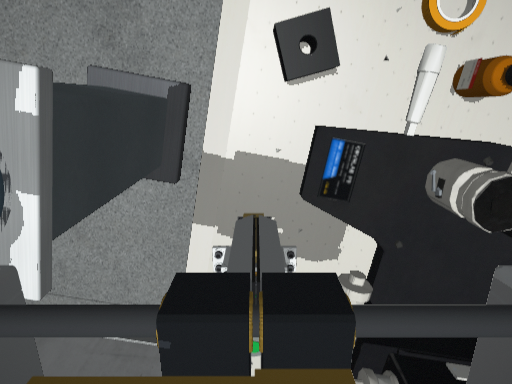

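View pics/t11c.png

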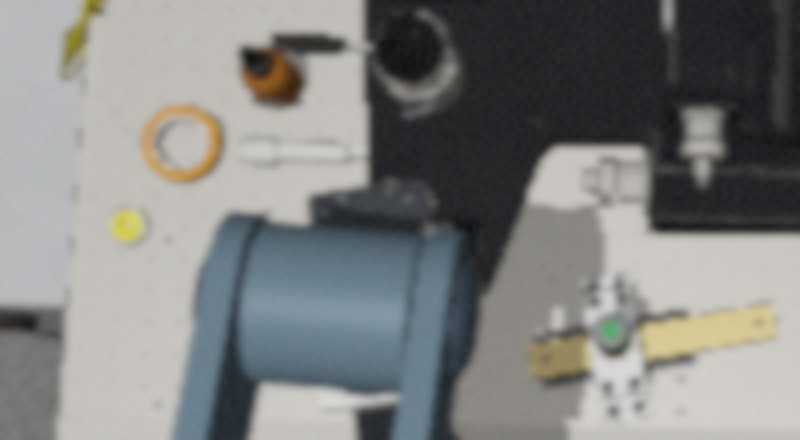

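```bash
python3 -c "
from station import bot
print(bot.finish_job(), bot.get_state()['time'])"
```

```text
the job is handed in; nothing more can be done
the job is handed in; nothing more can be done
```

The stop screw is set so the block drags at an estimated 5 to 5.5 N. I handed the job in at about 25 s, and no verdict was reported.

**What I did:**
- I took the driver from its stand, seated it in the socket and turned the screw down about 220° clockwise in three turns. After each turn I slid the block by pushing on its end with closed fingers.
- The drag along the slideway after each turn was:

| Turn | Drag read | Note |
|---|---|---|
| 135° more | about 1.3 N | block still free |
| 72° more | 3 to 5 N | depended on vertical finger force |
| 14° more | about 6 N | fingers still bearing down by 0.3 to 1.5 N |

- The last 1 cm was slid at about 7 mm/s. Allowing for the fingers bearing down, the true drag is about 5 to 5.5 N. From that I work out a nose force of roughly 4 N.

**Last checks:**
- The final side and top pictures show the driver upright in the screw, the block flat in the slideway under the bridge, and the gripper clear of everything. The tape, bottle and level in view look undisturbed; the clear box, lens cap and tip box were not in the pictures I checked, though the arm did not work near them.
- The nose force is only inferred from the drag, and force readings carried about 0.5 N of noise.
- The repeated pushes all went the same way, so the block's middle is now about 28 mm off the screw axis along the slideway.
- The side and top cameras put the screw about 2.5 mm away from where the wrist camera did. I went by the wrist camera, and the driver seated without force.

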